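Hook the strip carrier out of the soak tank

ROBOT

A 6-joint arm with a two-finger parallel gripper is mounted at the origin on the work surface. World frame = base frame: x ahead of the robot, y to its left, z up, the work surface at z = 0. Lengths are in m, angles in rad, forces in N, time in s.
With the tool pointing down it reaches from about 0.425 to 0.95 m from the base axis. Payload 3.5 kg.
Tool frame: the origin (TCP) lies midway between the tips of the shut fingers; the grasp point (between the pads) lies ctrl.hold_point_z behind it (ctrl.hold_point_z is the distance from the TCP to the grasp point, in m); z points along the fingers, x is the direction in which the jaws open and shut, and the axes are right-handed (so a half turn about z gives the same grasp; the last joint's range is limited). The gripper opens to 85 mm and grips with 20 to 120 N. Pads are 22 mm wide; open, the fingers measure 114 mm over their backs; the gripper's body (76 mm by 85 mm) begins 54 mm behind the grasp point. The pads swing forward as they close: fully open they stand 13 mm farther back than shut.
Start: joints at [-1.411, 0.286, 1.577, -0, 1.279, -0.15], TCP at [0.206, -0.643, 0.204] pointing down, gripper open.
Joint ranges: [-2.77, 2.77], [-0.9, 2.22], [0.21, 2.48], [-1.53, 4.67], [0.24, 2.81], [-2.84, 2.84]. Speed limits (rad/s): [2.79, 2.79, 3.14, 3.14, 3.14, 3.14].

INTERFACE

Orientations are given as a unit quaternion [x, y, z, w].
In Python, from plant import ctrl gives the robot as it stands.
- The arm moves only by the tool step_arm, never from a script. Its arguments are lists of equal length, an entry for each row: "gripper": the gripper's target within -1 to 1 (shut at 1, half-way at 0, fully open at -1); "linear": the shift along the tool's x, y, z in m, a list of three; "delta_rot": the turn, a rotation vector about the tool's x, y, z in degrees, a list of three. A call has 1 to 20 rows; each row is the pose to reach, as a shift and turn from the pose commanded when the call began, along the tool's axes at that moment; what a row does not reach only later rows make up. A row lasts 1/8 s, in which the tool goes at most 62.5 mm and 10.7 degrees, less where a joint would pass 70% of its speed; a pose out of reach is approached as far as the arm can. A call with a gripper value outside its range is refused whole. The fingers move at their own pace and stop on an object; "grip_force" is the grip in N (left out, the last holds). Time passes only in rows, so rows that repeat a pose let the fingers close. It gives the time, the measured TCP pose, the force and the opening at its end, in the units of the state.
- ctrl.get_state(): the state, without advancing time (a new reading comes with each control period).
- ctrl.read_camera(name): name is "scene" or "top"; returns a dict with "frame" (400x640x3 uint8, red, green, blue), "fx", "fy", "cx", "cy" (pixels), "k1" (the pictures are not rectified: a ray, as slopes to the right and down, at radius r is drawn at 1 + k1 r^2 times it, then the intrinsics apply), "view" (4x4, takes a point from world to camera coordinates). Camera axes: x right, y down, z forward; pixel columns grow to the right and rows downward; lengths in m; the calibration is good to about 2 mm. A picture is of the moment at which its call begins. There is no depth.
- ctrl.sign_off(): hands the job in, once; it reports no verdict.
The state is a dict: "time": time; "qpos": joint angles; "dq": joint speeds; "joint_efforts": joint torques, N m; "eef_pos": TCP position; "tcp_rot": TCP orientation; "contact_force": force on the tool from outside, world axes, zero at the start; "wrist_torque": the same for the moment, N m; "opening": opening from 0.0 (shut) to 1.0 (fully open).
Only numpy, scipy, OpenCV 4.12 (cv2) and the standard library are available. Lean on these libraries where they do the work, as an engineer would, in place of code of your own. Each camera call takes 0.05 s, during which the arm holds its last target. There are 200 camera calls.

TASK

With the hooked picker, lift the rectangular strip carrier (not the round basket) by its strap handle out of its deep well in the white soak tank, and set it down gently, upright, in the middle of the white tile. Then hang the picker back in its fork rest and let go. Do not touch the carrier with the gripper.

Things in the scene. Friction and masses are not known exactly. Their poses are not given: they have to be found in the camera images.
- picker: Steel hook, stem, grey guard disc, white grip; upright, 0.16 kg. Origin: underside of hook, under the stem; z up, hook points +x. Stem 8 mm (x) by 12 (y). Hook plate x -4 to 28, 20 wide (y), 4 thick; lip x 24 to 28, top at z 13: mouth between stem and lip 20 mm. Disc 72 across, z 112 to 118. Grip block 36 (x) by 22 mm (y, pinch here), z 118 to 168. Hangs by its disc in the rest.
- rest: Fixed grey fork rest. Origin: on the table under the hanging picker; the picker starts within 5 mm of it, 28 mm up, aligned within 3 degrees. Two level prongs along x (x -45 to 55, 16 mm wide), tops at z 140, slot of 44 mm between them (y -22 to 22), open at -x, closed at x 55 by a crossbar on a thin post, no higher than the prongs. An aligned hook passes down through the slot.
- carrier: Steel rack of copper strips, base 64 (x) by 48 mm (y), 0.18 kg. Origin: underside centre, z up. Flat strap handle along y over the centre: 6 mm wide (x), z 54 to 58, uprights 42 mm apart; space free from z 24 to 54. Stands aligned, within 4 mm of centre, in one of 3 wells (side by side along y) of a fixed white tank: well 98 (x) by 64 mm (y), floor 6, rim 130 mm above table.
- tile: Fixed white ceramic tile lying flat on the bench, 150 (x) by 130 mm (y), 10 mm thick. Origin: centre of the underside.

How it is judged:
By the outcome, as a careful person would: the job done as asked, in the order asked, and still so for the second after the job is handed in, with the robot touching nothing.
It also fails if it takes over 61 s, if anything falls off the work surface, if the arm or the gripper's body presses on something with over 40 N, if the wrist force passes 120 N, or if a joint passes its speed limit or range.

## Working session

There is one attempt and no reset: what is moved stays moved. The work goes in short steps, Python scripts to look and compute and a tool call to move; the robot and the scene stay as the last step left them, time stands still between calls to the robot, and variables do not carry over. Pictures are saved under pics/ and viewed, on a budget of 10 in all, crops included, one or two more only if the job needs it, and the job is handed in when it is done.

Besides the shell and the picture viewer there is one more tool, called after "Call:" in YAML: its name, and indented under it one key for each argument. step_arm: Moves the arm, as the interface text tells. Its arguments: {"type":"object","properties":{"gripper":{"type":"array"},"linear":{"type":"array"},"delta_rot":{"type":"array"},"grip_force":{"type":"number"}},"required":["gripper","linear","delta_rot"]}

```bash
mkdir -p pics; ls; python3 - <<'E'
from plant import ctrl
import cv2
print(ctrl.hold_point_z, ctrl.get_state())
for n in("scene","top"):
    c=ctrl.read_camera(n); cv2.imwrite(f"pics/{n}0.png",c["frame"][:,:,::-1])
    print(n,c["fx"],c["fy"],c["cx"],c["cy"],c["k1"],c["view"])
E
```

```text
pics
0.0187 {'time': 0.0, 'qpos': array([-1.41096868e+00,  2.87171471e-01,  1.57819807e+00, -2.09086494e-06,
        1.27860177e+00, -1.49973401e-01]), 'dq': array([ 0.00084013, -0.00020415,  0.0007656 , -0.00326298, -0.00075277,
        0.00111477]), 'joint_efforts': array([-6.42379496e-05, -4.05979300e+01, -2.92626107e+01, -1.56325918e-04,
        5.81531858e-03, -8.50330537e-06]), 'eef_pos': array([ 0.20571396, -0.64212307,  0.20303198]), 'tcp_rot': array([ 0.80773383, -0.58954613, -0.00084582, -0.00083612]), 'contact_force': array([ 0.32225333, -0.44155323,  0.31431312]), 'wrist_torque': array([ 0.0017103 ,  0.02218781, -0.01472644]), 'opening': 0.9983755037043724}
scene 371.3023834053509 371.3023834053509 319.5035956124315 210.2980422761603 -0.04477131037244023 [[ 0.31446191  0.949218    0.00994468 -0.16853366]
 [ 0.68728814 -0.22043718 -0.69212894 -0.32271214]
 [-0.65478907  0.22448305 -0.72170537  1.16075083]
 [ 0.          0.          0.          1.        ]]
top 376.2379918052711 376.2379918052711 317.92075713699046 195.69943294178307 -0.020590096517769354 [[-0.00220945 -0.99975583  0.02198647 -0.00901311]
 [-0.9871211  -0.00133649 -0.15996921  0.5206334 ]
 [ 0.15995953 -0.02205675 -0.98687712  0.88526249]
 [ 0.          0.          0.          1.        ]]
```

View pics/scene0.png

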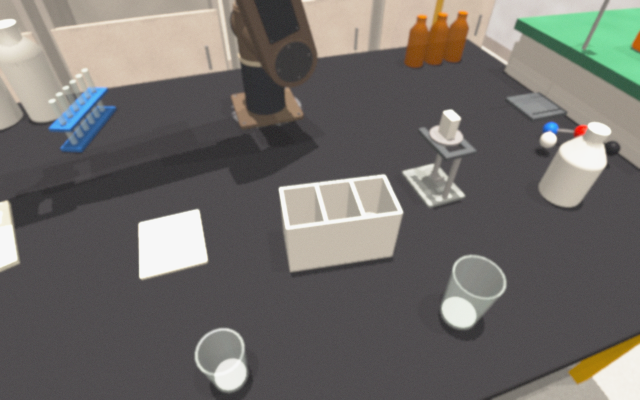

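View pics/top0.png

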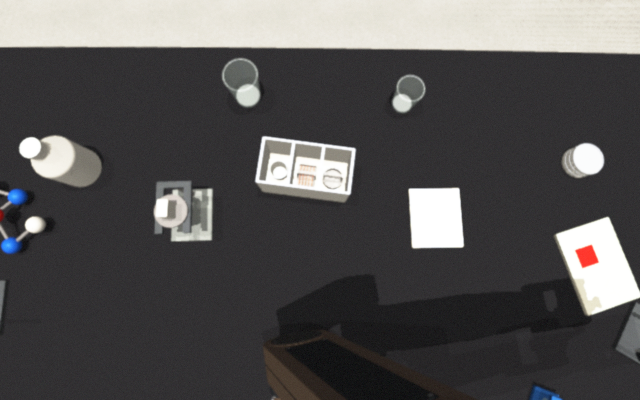

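The rest with the picker is at about (170,208) in the top view, the tank at (305,168) and the tile at (436,218). Copper strips show in the middle well at about (307,175). I'll zoom in on the tank and rest next.

```bash
python3 - <<'E'
import cv2, numpy as np
t=cv2.imread("pics/top0.png"); s=cv2.imread("pics/scene0.png")
a=cv2.resize(t[130:210,250:360],None,fx=4,fy=4,interpolation=cv2.INTER_CUBIC) #320x440
b=cv2.resize(t[170:250,145:225],None,fx=4,fy=4,interpolation=cv2.INTER_CUBIC)#320x320
c=cv2.resize(s[105:215,395:475],None,fx=2.5,fy=2.5,interpolation=cv2.INTER_CUBIC)#275x200
d=cv2.resize(s[170:270,270:410],None,fx=2.5,fy=2.5,interpolation=cv2.INTER_CUBIC)#250x350
o=np.zeros((600,760,3),np.uint8)
o[:320,:440]=a;o[:320,440:760]=b;o[322:597,:200]=c;o[322:572,210:560]=d
cv2.imwrite("pics/z1.png",o)
E
```

```text
(no output)
```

View pics/z1.png

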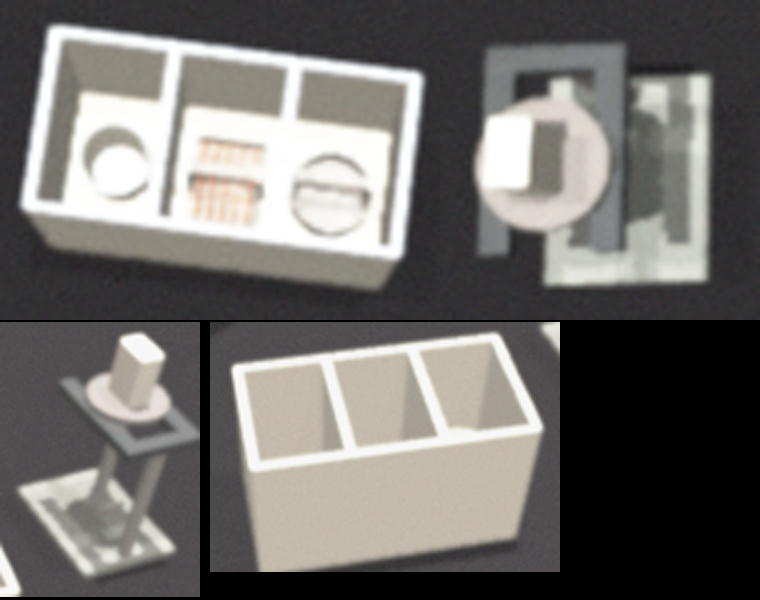

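```bash
cat > h.py <<'E'
import numpy as np, cv2
from scipy.optimize import least_squares
from scipy.spatial.transform import Rotation as R
from plant import ctrl
def cam(n):
    c=ctrl.read_camera(n); return c
def proj(c,P):
    P=np.atleast_2d(P); q=P@c["view"][:3,:3].T+c["view"][:3,3]; s=q[:,:2]/q[:,2:]
    s=s*(1+c["k1"]*(s**2).sum(1,keepdims=True))
    return s*[c["fx"],c["fy"]]+[c["cx"],c["cy"]]
def back(c,uv,z):
    out=[]
    for p in np.atleast_2d(uv):
        f=least_squares(lambda x:proj(c,[x[0],x[1],z])[0]-p,[.5,0.]); out.append(f.x)
    return np.array(out)
def fit(c,pts,uv,z0=0,x0=(.5,0,0)):
    """planar pose x,y,yaw of an object whose local pts (Nx3) appear at uv"""
    pts=np.array(pts,float)
    def W(x):
        r=R.from_euler('z',x[2]); return r.apply(pts)+[x[0],x[1],z0]
    f=least_squares(lambda x:(proj(c,W(x))-uv).ravel(),x0)
    return f.x,np.abs(f.fun).max()
def zoom(uv,off,k=4): return (np.array(uv,float)+.5)/k-.5+np.array(off)
def tool():
    s=ctrl.get_state(); return s,R.from_quat(s["tcp_rot"])
def to(dxyz_world):
    s,r=tool(); return r.inv().apply(dxyz_world)
E
python3 - <<'E'
from h import *
np.set_printoptions(precision=4,suppress=True)
c=cam("top")
tk=back(c,zoom([(50,28),(424,75),(402,255),(25,208)],(250,130)),.130)
print("tank rim",tk,tk.mean(0),[np.linalg.norm(tk[i]-tk[i-1]) for i in range(4)])
b=lambda l:zoom(np.array(l)-[440,0],(145,170))
print("rest",fit(c,[(.055,.038,.14),(.055,-.038,.14),(-.045,.038,.14),(-.045,-.038,.14)],b([(486,47),(626,43),(478,255),(625,248)])))
print("grip top",fit(c,[(.018,.011,.196),(.018,-.011,.196),(-.018,-.011,.196),(-.018,.011,.196)],b([(488,114),(530,117),(525,191),(486,186)])))
print("disc",back(c,b([(542,164)]),.146))
print("strap",back(c,zoom([(190,180),(262,184),(226,181)],(250,130)),.064))
# tile
g=cv2.cvtColor(c["frame"],cv2.COLOR_RGB2GRAY); m=(g>150).astype(np.uint8)
n,l,st,ce=cv2.connectedComponentsWithStats(m); i=l[218,436]
cn=cv2.findContours((l==i).astype(np.uint8),0,1)[0][0]; q=cv2.boxPoints(cv2.minAreaRect(cn))
t=back(c,q,.010); print("tile",st[i],t,t.mean(0))
s,r=tool(); print(r.as_matrix(), s["time"])
E
```

```text
tank rim [[ 0.6427  0.1197]
 [ 0.6158 -0.0935]
 [ 0.5117 -0.0793]
 [ 0.538   0.1313]] [0.5771 0.0196] [np.float64(0.10527114075156878), np.float64(0.21489346307280166), np.float64(0.10505869590567996), np.float64(0.21221994694044852)]
rest (array([0.4754, 0.3085, 0.0341]), np.float64(3.291921318966672))
grip top (array([ 0.4708,  0.3117, -0.0153]), np.float64(0.8553121623478432))
disc [[0.4707 0.3123]]
strap [[ 0.5688  0.0416]
 [ 0.5664 -0.0021]
 [ 0.5682  0.0198]]
tile [ 408  188   56   60 3113] [[ 0.5459 -0.2417]
 [ 0.554  -0.3785]
 [ 0.3954 -0.3776]
 [ 0.3885 -0.2443]] [ 0.471  -0.3105]
[[ 0.3049 -0.9524 -0.0003]
 [-0.9524 -0.3049  0.0019]
 [-0.0019 -0.0003 -1.    ]] 0.15
```

```bash
python3 - <<'E'
from h import *
np.set_printoptions(precision=4,suppress=True)
f=[cam("top") for _ in range(5)]; c=f[0]
im=np.mean([x["frame"] for x in f],0).astype(np.uint8)[:,:,::-1]
cv2.imwrite("pics/avg.png",im)
o=cv2.resize(im[135:210,262:362],None,fx=8,fy=8,interpolation=cv2.INTER_CUBIC)
cv2.imwrite("pics/z2.png",o)
b=lambda l:zoom(np.array(l)-[440,0],(145,170))
print("rest",fit(c,[(.055,.022,.14),(.055,-.022,.14),(-.045,.038,.14),(-.045,-.038,.14)],b([(513,72),(597,68),(478,255),(625,248)])))
E
```

```text
rest (array([0.4687, 0.3083, 0.043 ]), np.float64(0.7570367045705382))
```

View pics/z2.png

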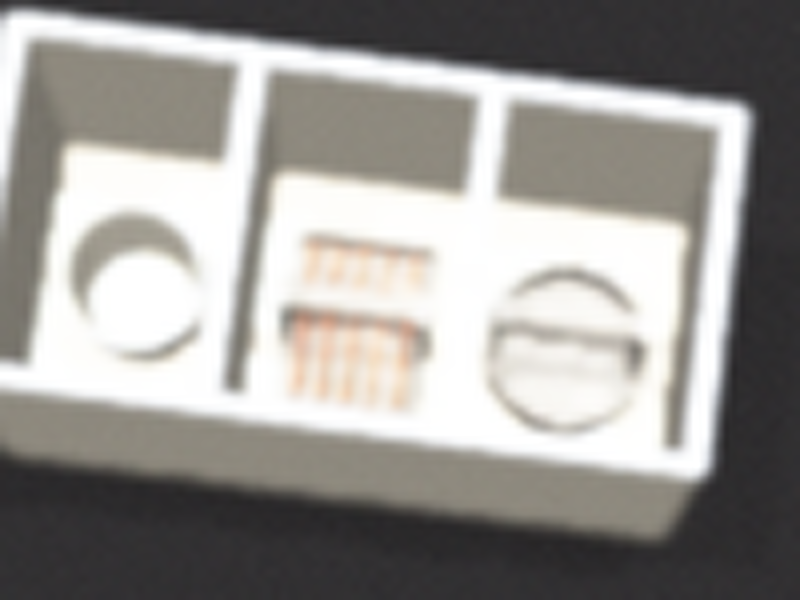

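```bash
python3 - <<'E'
from h import *
np.set_printoptions(precision=4,suppress=True)
c=cam("top"); z=lambda l:zoom(l,(262,135),8)
s=back(c,z([(288,296),(432,312),(359,303)]),.064); print("strap",s)
f=back(c,z([(284,178),(466,193)]),.006); print("floor far corners",f)
r=back(c,z([(270,71),(475,97),(748,104),(710,472),(8,14)]),.130); print("rim",r)
st=back(c,z([(303,236),(435,252),(283,400),(412,411)]),.03); print("strips(z~30)",st,st.mean(0))
tk,e=fit(c,[(.0515,.1062,.13),(.0515,-.1062,.13),(-.0515,-.1062,.13),(-.0515,.1062,.13)],zoom([(50,28),(424,75),(402,255),(25,208)],(250,130)));print("tank",tk,e)
R2=R.from_euler('z',-tk[2]).as_matrix()[:2,:2]
for n,p in(("strap",s),("floor",f),("rim",r),("strips",st)): print(n,(p-tk[:2])@R2.T)
E
```

```text
strap [[ 0.5764  0.0406]
 [ 0.5715 -0.0031]
 [ 0.5743  0.019 ]]
floor far corners [[ 0.6289  0.044 ]
 [ 0.6241 -0.0152]]
rim [[ 0.6268  0.0439]
 [ 0.6194 -0.0144]
 [ 0.6177 -0.0923]
 [ 0.5113 -0.0797]
 [ 0.6434  0.1187]]
strips(z~30) [[ 0.6036  0.0371]
 [ 0.5985 -0.0047]
 [ 0.5508  0.043 ]
 [ 0.5474  0.0026]] [0.5751 0.0195]
tank [ 0.577   0.0196 -0.1245] 0.5798589710796023
strap [[-0.0032  0.0208]
 [-0.0026 -0.0232]
 [-0.0027 -0.0009]]
floor [[ 0.0485  0.0307]
 [ 0.0511 -0.0286]]
rim [[ 0.0464  0.0304]
 [ 0.0463 -0.0284]
 [ 0.0543 -0.1059]
 [-0.0529 -0.1066]
 [ 0.0536  0.1066]]
strips [[ 0.0242  0.0207]
 [ 0.0243 -0.0214]
 [-0.0289  0.02  ]
 [-0.0273 -0.0205]]
```

```bash
cat >> h.py <<'E'
def plan(cmd,wps):
    """cmd/wps: (x,y,z,picker yaw deg) world; prints tool-frame shift and turn. tool x at yaw-90, z down"""
    rot=lambda a:R.from_euler('z',a-90,degrees=True)*R.from_euler('x',180,degrees=True)
    r0=rot(cmd[3])
    for w in wps:
        d=r0.inv().apply(np.array(w[:3])-cmd[:3]); t=(r0.inv()*rot(w[3])).as_rotvec(degrees=True)
        print(np.round(d,4).tolist(),np.round(t,2).tolist(),"rows>=%.1f"%(np.linalg.norm(np.subtract(w[:3],cmd[:3]))/.0625))
def now():
    s,r=tool(); m=r.as_matrix()
    print("t %.2f"%s["time"],"tcp",np.round(s["eef_pos"],4),"yaw %.2f"%(np.degrees(np.arctan2(m[1,0],m[0,0]))+90),"tilt",np.round(m[:2,2],4),"F",np.round(s["contact_force"],2),"M",np.round(s["wrist_torque"],2),"op %.3f"%s["opening"])
E
python3 - <<'E'
from h import *
now()
plan((.206,-.643,.204,17.8),[(.5,-.35,.28,12),(.52,0,.28,6),(.471,.312,.24,1.3)])
E
```

```text
t 0.45 tcp [ 0.2058 -0.6428  0.2043] yaw 17.75 tilt [-0.      0.0002] F [-0.36  0.09  0.21] M [-0.02 -0.02 -0.  ] op 1.001
[-0.1891, -0.3695, -0.076] [0.0, -0.0, 5.8] rows>=6.8
[-0.5162, -0.4955, -0.076] [-0.0, -0.0, 11.8] rows>=11.5
[-0.8283, -0.5443, -0.036] [0.0, -0.0, 16.5] rows>=15.9
```

Call:
step_arm:
  gripper: [-1,-1,-1,-1,-1,-1,-1,-1,-1,-1,-1,-1,-1,-1,-1,-1,-1,-1,-1,-1]
  linear:
    - [-0.189,-0.37,-0.076]
    - [-0.189,-0.37,-0.076]
    - [-0.189,-0.37,-0.076]
    - [-0.189,-0.37,-0.076]
    - [-0.189,-0.37,-0.076]
    - [-0.189,-0.37,-0.076]
    - [-0.189,-0.37,-0.076]
    - [-0.516,-0.496,-0.076]
    - [-0.516,-0.496,-0.076]
    - [-0.516,-0.496,-0.076]
    - [-0.516,-0.496,-0.076]
    - [-0.516,-0.496,-0.076]
    - [-0.516,-0.496,-0.076]
    - [-0.828,-0.544,-0.036]
    - [-0.828,-0.544,-0.036]
    - [-0.828,-0.544,-0.036]
    - [-0.828,-0.544,-0.036]
    - [-0.828,-0.544,-0.036]
    - [-0.828,-0.544,-0.036]
    - [-0.828,-0.544,-0.036]
  delta_rot:
    - [0,0,5.8]
    - [0,0,5.8]
    - [0,0,5.8]
    - [0,0,5.8]
    - [0,0,5.8]
    - [0,0,5.8]
    - [0,0,5.8]
    - [0,0,11.8]
    - [0,0,11.8]
    - [0,0,11.8]
    - [0,0,11.8]
    - [0,0,11.8]
    - [0,0,11.8]
    - [0,0,16.5]
    - [0,0,16.5]
    - [0,0,16.5]
    - [0,0,16.5]
    - [0,0,16.5]
    - [0,0,16.5]
    - [0,0,16.5]
  grip_force: 40

```text
time: 2.95
eef_pos: [0.4714, 0.3116, 0.2404]
tcp_rot: [0.715, -0.699, 0.0, 0.0]
contact_force: [0.2, -0.6, 0.1]
opening: 1.001
```

```bash
python3 - <<'E'
from h import *
now()
E
```

```text
t 2.95 tcp [0.4714 0.3116 0.2404] yaw 1.31 tilt [-0.     -0.0006] F [ 0.24 -0.55  0.11] M [-0.01 -0.02 -0.01] op 1.001
```

Call:
step_arm:
  gripper: [-1,-1,-1,-1,-1,0.3,0.6,0.8,1,1,1,1]
  linear:
    - [0,0,0.03]
    - [0,0,0.06]
    - [0,0,0.08]
    - [0,0,0.087]
    - [0,0,0.087]
    - [0,0,0.087]
    - [0,0,0.087]
    - [0,0,0.087]
    - [0,0,0.087]
    - [0,0,0.087]
    - [0,0,0.087]
    - [0,0,0.087]
  delta_rot:
    - [0,0,0]
    - [0,0,0]
    - [0,0,0]
    - [0,0,0]
    - [0,0,0]
    - [0,0,0]
    - [0,0,0]
    - [0,0,0]
    - [0,0,0]
    - [0,0,0]
    - [0,0,0]
    - [0,0,0]
  grip_force: 60

```text
time: 4.45
eef_pos: [0.4718, 0.3119, 0.1541]
tcp_rot: [0.715, -0.699, 0.0, -0.001]
contact_force: [-0.3, 0.9, 4.4]
opening: 0.244
```

```bash
python3 - <<'E'
from h import *
now()
s=cam("scene"); t=cam("top")
a=cv2.resize(s["frame"][70:220,370:500],None,fx=3,fy=3,interpolation=2)
b=cv2.resize(t["frame"][150:300,120:250],None,fx=3,fy=3,interpolation=2)
cv2.imwrite("pics/g1.png",np.hstack([a,b])[:,:,::-1])
E
```

```text
t 4.45 tcp [0.4718 0.3119 0.1541] yaw 1.25 tilt [0.0009 0.0007] F [-0.31  0.91  4.4 ] M [0.04 0.14 0.02] op 0.244
```

View pics/g1.png

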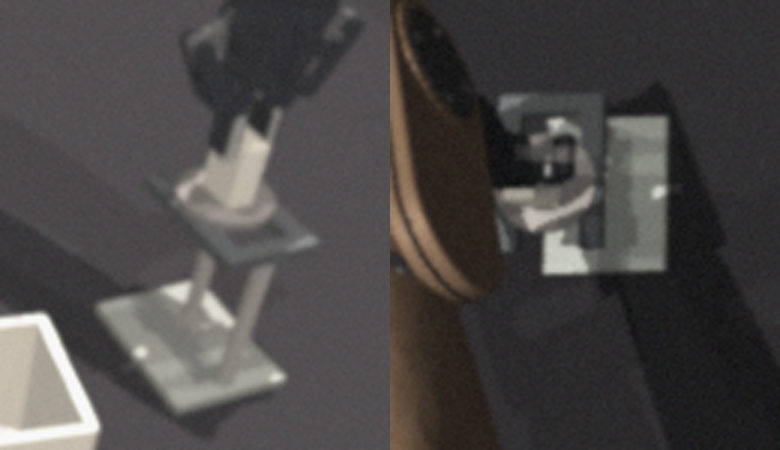

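The picker is gripped at an opening of 0.244, which is about 21 mm. It is still seated in the fork, so I'll lift it straight up through the slot.

Call:
step_arm:
  gripper: [1,1,1,1,1,1,1,1]
  linear:
    - [0,0,-0.006]
    - [0,0,-0.025]
    - [0,0,-0.05]
    - [0,0,-0.075]
    - [0,0,-0.1]
    - [0,0,-0.125]
    - [0,0,-0.147]
    - [0,0,-0.147]
  delta_rot:
    - [0,0,0]
    - [0,0,0]
    - [0,0,0]
    - [0,0,0]
    - [0,0,0]
    - [0,0,0]
    - [0,0,0]
    - [0,0,0]

```text
time: 5.55
eef_pos: [0.4725, 0.3119, 0.3034]
tcp_rot: [0.715, -0.699, 0.001, -0.002]
contact_force: [-0.2, 0.6, -1.8]
opening: 0.237
```

```bash
python3 - <<'E'
from h import *
now()
# strap (.5743,.019), yaw -7.1 ; start with hook origin 38 mm behind strap, engage at 14 mm behind
a=np.radians(-7.1); u=np.array([np.cos(a),np.sin(a)]); S=np.array([.5743,.019])
w=S-.037*u; e=S-.014*u; print(w,e)
plan((.471,.312,.300,1.3),[(w[0],w[1],.30,-7.1),(e[0],e[1],.30,-7.1)])
E
```

```text
t 5.55 tcp [0.4725 0.3119 0.3034] yaw 1.24 tilt [0.0048 0.0019] F [-0.2   0.61 -1.8 ] M [-0.05 -0.01  0.02] op 0.237
[0.53758372 0.02357325] [0.56040735 0.02073042]
[0.2899, -0.06, -0.0] [0.0, -0.0, 8.4] rows>=4.7
[0.2932, -0.0828, -0.0] [0.0, -0.0, 8.4] rows>=4.9
```

Call:
step_arm:
  gripper: [1,1,1,1,1,1,1,1,1,1,1]
  linear:
    - [0.02,-0.004,0]
    - [0.06,-0.012,0]
    - [0.1,-0.02,0]
    - [0.14,-0.029,0]
    - [0.18,-0.037,0]
    - [0.22,-0.045,0]
    - [0.26,-0.054,0]
    - [0.28,-0.058,0]
    - [0.29,-0.06,0]
    - [0.29,-0.06,0]
    - [0.29,-0.06,0]
  delta_rot:
    - [0,0,1]
    - [0,0,2]
    - [0,0,3]
    - [0,0,4]
    - [0,0,5]
    - [0,0,6]
    - [0,0,7]
    - [0,0,8]
    - [0,0,8.4]
    - [0,0,8.4]
    - [0,0,8.4]

```text
time: 6.92
eef_pos: [0.5376, 0.0239, 0.3003]
tcp_rot: [-0.662, 0.749, 0.0, 0.0]
contact_force: [-0.4, 0.3, -1.5]
opening: 0.239
```

```bash
python3 - <<'E'
from h import *
now()
S=cam("scene"); t=cam("top"); np.set_printoptions(suppress=True,precision=1)
s,r=tool()
# predicted picker points (origin TCP - z .126): disc centre, stem bottom, hook tip, in scene
for n,p in (("hook back",(-.004,0,0)),("hook tip",(.028,0,0)),("lip top",(.028,0,.013)),("disc c",(0,0,.115))):
    P=s["eef_pos"]+[0,0,-.126]+R.from_euler('z',-7.1,degrees=True).apply(p); print(n,P.round(4),proj(S,P),proj(t,P))
a=cv2.resize(S["frame"][80:230,260:390],None,fx=3,fy=3,interpolation=2)
b=cv2.resize(t["frame"][100:250,250:380],None,fx=3,fy=3,interpolation=2)
cv2.imwrite("pics/g2.png",np.hstack([a,b])[:,:,::-1])
E
```

```text
t 6.92 tcp [0.5376 0.0239 0.3003] yaw -7.08 tilt [-0.0002  0.0005] F [-0.37  0.33 -1.52] M [0.01 0.03 0.07] op 0.239
hook back [0.5 0.  0.2] [[332.5 166.2]] [[303.4 179.6]]
hook tip [0.6 0.  0.2] [[336.4 177.4]] [[305.3 165.1]]
lip top [0.6 0.  0.2] [[336.7 171.8]] [[305.2 163.6]]
disc c [0.5 0.  0.3] [[335.5 113.2]] [[302.7 164.7]]
```

View pics/g2.png

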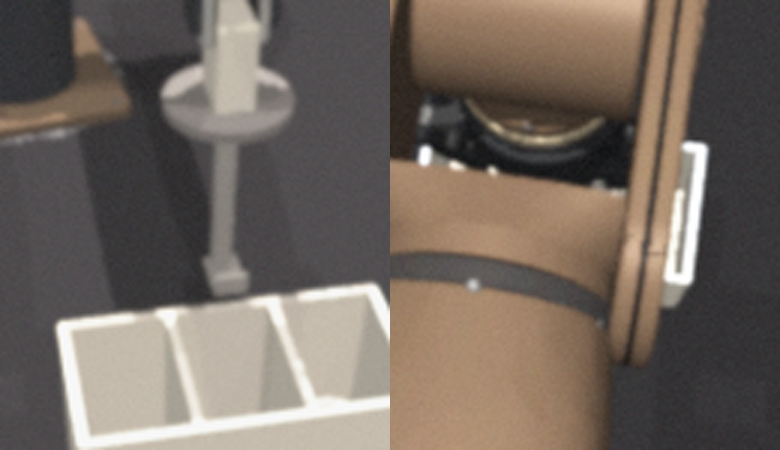

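The picker hangs straight. Its hook tip is at about (337,177) in the scene view, against a prediction of (336.4,177.4), so the offsets hold and I'll lower it into the middle well behind the strap.

Call:
step_arm:
  gripper: [1,1,1,1,1,1,1,1,1,1]
  linear:
    - [0,0,0.015]
    - [0,0,0.035]
    - [0,0,0.055]
    - [0,0,0.075]
    - [0,0,0.092]
    - [0,0,0.107]
    - [0,0,0.12]
    - [0,0,0.13]
    - [0,0,0.138]
    - [0,0,0.138]
  delta_rot:
    - [0,0,0]
    - [0,0,0]
    - [0,0,0]
    - [0,0,0]
    - [0,0,0]
    - [0,0,0]
    - [0,0,0]
    - [0,0,0]
    - [0,0,0]
    - [0,0,0]

```text
time: 8.28
eef_pos: [0.5375, 0.023, 0.1618]
tcp_rot: [-0.662, 0.75, 0.0, -0.0]
contact_force: [0.2, -0.7, -1.5]
opening: 0.239
```

```bash
python3 - <<'E'
from h import *
now()
E
```

```text
t 8.28 tcp [0.5375 0.023  0.1618] yaw -7.15 tilt [-0.0011  0.0002] F [ 0.25 -0.73 -1.5 ] M [0.02 0.05 0.  ] op 0.239
```

Call:
step_arm:
  gripper: [1,1,1,1,1,1]
  linear:
    - [0,-0.005,0]
    - [0,-0.01,0]
    - [0,-0.015,0]
    - [0,-0.02,0]
    - [0,-0.023,0]
    - [0,-0.023,0]
  delta_rot:
    - [0,0,0]
    - [0,0,0]
    - [0,0,0]
    - [0,0,0]
    - [0,0,0]
    - [0,0,0]

```text
time: 9.02
eef_pos: [0.5608, 0.0201, 0.1624]
tcp_rot: [-0.662, 0.75, 0.0, -0.0]
contact_force: [-0.4, -0.4, -1.3]
opening: 0.238
```

```bash
python3 - <<'E'
from h import *
now()
E
```

```text
t 9.03 tcp [0.5608 0.0201 0.1624] yaw -7.15 tilt [-0.0001  0.    ] F [-0.39 -0.36 -1.27] M [ 0.06  0.03 -0.03] op 0.238
```

Call:
step_arm:
  gripper: [1,1,1,1,1,1,1,1,1]
  linear:
    - [0,0,-0.006]
    - [0,0,-0.012]
    - [0,0,-0.016]
    - [0,0,-0.019]
    - [0,0,-0.022]
    - [0,0,-0.026]
    - [0,0,-0.03]
    - [0,0,-0.034]
    - [0,0,-0.034]
  delta_rot:
    - [0,0,0]
    - [0,0,0]
    - [0,0,0]
    - [0,0,0]
    - [0,0,0]
    - [0,0,0]
    - [0,0,0]
    - [0,0,0]
    - [0,0,0]

```text
time: 10.15
eef_pos: [0.5609, 0.02, 0.1969]
tcp_rot: [-0.662, 0.75, -0.0, 0.0]
contact_force: [0.3, 0.6, -4.5]
opening: 0.239
```

```bash
python3 - <<'E'
from h import *
now()
E
```

```text
t 10.15 tcp [0.5609 0.02   0.1969] yaw -7.15 tilt [ 0.0009 -0.0001] F [ 0.33  0.56 -4.52] M [-0.05 -0.02 -0.03] op 0.239
```

Call:
step_arm:
  gripper: [1,1,1,1,1,1,1,1,1,1,1,1,1,1,1]
  linear:
    - [0,0,-0.005]
    - [0,0,-0.015]
    - [0,0,-0.025]
    - [0,0,-0.035]
    - [0,0,-0.046]
    - [0,0,-0.057]
    - [0,0,-0.068]
    - [0,0,-0.079]
    - [0,0,-0.09]
    - [0,0,-0.101]
    - [0,0,-0.112]
    - [0,0,-0.122]
    - [0,0,-0.13]
    - [0,0,-0.135]
    - [0,0,-0.135]
  delta_rot:
    - [0,0,0]
    - [0,0,0]
    - [0,0,0]
    - [0,0,0]
    - [0,0,0]
    - [0,0,0]
    - [0,0,0]
    - [0,0,0]
    - [0,0,0]
    - [0,0,0]
    - [0,0,0]
    - [0,0,0]
    - [0,0,0]
    - [0,0,0]
    - [0,0,0]

```text
time: 12.02
eef_pos: [0.5607, 0.0201, 0.3318]
tcp_rot: [-0.662, 0.75, -0.0, 0.0]
contact_force: [0.0, 0.5, -4.6]
opening: 0.237
```

```bash
python3 - <<'E'
from h import *
now()
S=cam("scene")
s,r=tool(); np.set_printoptions(suppress=True,precision=1)
O=s["eef_pos"]+[0,0,-.126]
for n,p in (("hook tip",(.028,0,0)),("carrier base corner near-L",(.046,.024,-.05)),("base near-R",(.046,-.024,-.05))):
    print(n,proj(S,O+R.from_euler('z',-7.1,degrees=True).apply(p)))
cv2.imwrite("pics/g3.png",cv2.resize(S["frame"][70:250,260:420],None,fx=3,fy=3,interpolation=2)[:,:,::-1])
E
```

```text
t 12.03 tcp [0.5607 0.0201 0.3318] yaw -7.15 tilt [ 0.0006 -0.0001] F [ 0.04  0.49 -4.62] M [-0.    0.01  0.06] op 0.237
hook tip [[339.7 172.6]]
carrier base corner near-L [[353.8 199. ]]
base near-R [[327.4 202.6]]
```

View pics/g3.png

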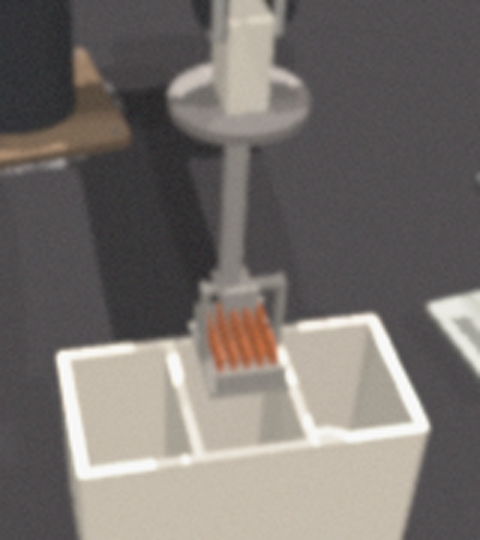

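```bash
python3 - <<'E'
from h import *
e=(.457,-.3105,.331,1.)
plan((.5604,.0207,.331,-7.1),[e]); 
now()
E
```

```text
[0.3414, 0.0617, 0.0] [-0.0, 0.0, -8.1] rows>=5.6
t 12.07 tcp [0.5606 0.0201 0.3313] yaw -7.15 tilt [-0.0001 -0.    ] F [ 0.87 -0.24 -3.63] M [-0.07 -0.01  0.02] op 0.240
```

The carrier hangs level on the hook, with its near base corners at about (331,201) and (354,199), close to prediction. Next I'll carry it smoothly to the tile.

Call:
step_arm:
  gripper: [1,1,1,1,1,1,1,1,1,1,1,1,1,1,1,1,1,1,1,1]
  linear:
    - [0.003,0.0006,0]
    - [0.012,0.002,0]
    - [0.025,0.0046,0]
    - [0.043,0.0078,0]
    - [0.064,0.0116,0]
    - [0.088,0.016,0]
    - [0.115,0.0208,0]
    - [0.142,0.0257,0]
    - [0.171,0.0309,0]
    - [0.199,0.036,0]
    - [0.227,0.041,0]
    - [0.253,0.0457,0]
    - [0.277,0.0501,0]
    - [0.298,0.0539,0]
    - [0.316,0.0571,0]
    - [0.33,0.0596,0]
    - [0.338,0.0611,0]
    - [0.3414,0.0617,0]
    - [0.3414,0.0617,0]
    - [0.3414,0.0617,0]
  delta_rot:
    - [0,0,0]
    - [0,0,-0.2]
    - [0,0,-0.6]
    - [0,0,-1]
    - [0,0,-1.5]
    - [0,0,-2.1]
    - [0,0,-2.7]
    - [0,0,-3.4]
    - [0,0,-4]
    - [0,0,-4.7]
    - [0,0,-5.4]
    - [0,0,-6]
    - [0,0,-6.6]
    - [0,0,-7.1]
    - [0,0,-7.5]
    - [0,0,-7.8]
    - [0,0,-8]
    - [0,0,-8.1]
    - [0,0,-8.1]
    - [0,0,-8.1]

```text
time: 14.58
eef_pos: [0.4571, -0.3105, 0.3315]
tcp_rot: [0.713, -0.701, -0.0, -0.0]
contact_force: [0.2, 0.5, -3.4]
opening: 0.239
```

```bash
python3 - <<'E'
from h import *
now()
S=cam("scene"); t=cam("top")
g=cv2.cvtColor(S["frame"],cv2.COLOR_RGB2GRAY)
a=cv2.resize(S["frame"][80:290,100:240],None,fx=2.5,fy=2.5,interpolation=2)
b=cv2.resize(t["frame"][130:340,360:520],None,fx=2.5,fy=2.5,interpolation=2)
cv2.imwrite("pics/g4.png",np.hstack([a,b])[:,:,::-1])
T=np.array([[.546,-.243,.01],[.546,-.378,.01],[.396,-.378,.01],[.396,-.243,.01]])
print(proj(S,[[.471+sx*.075,-.3105+sy*.065,.01] for sx,sy in((1,1),(1,-1),(-1,-1),(-1,1))]).round(1))
E
```

```text
t 14.57 tcp [ 0.4571 -0.3105  0.3315] yaw 0.99 tilt [0.0001 0.0002] F [ 0.24  0.49 -3.36] M [0.01 0.01 0.02] op 0.239
[[204.9 260. ]
 [137.6 276.4]
 [138.  221.8]
 [197.6 208.8]]
```

View pics/g4.png

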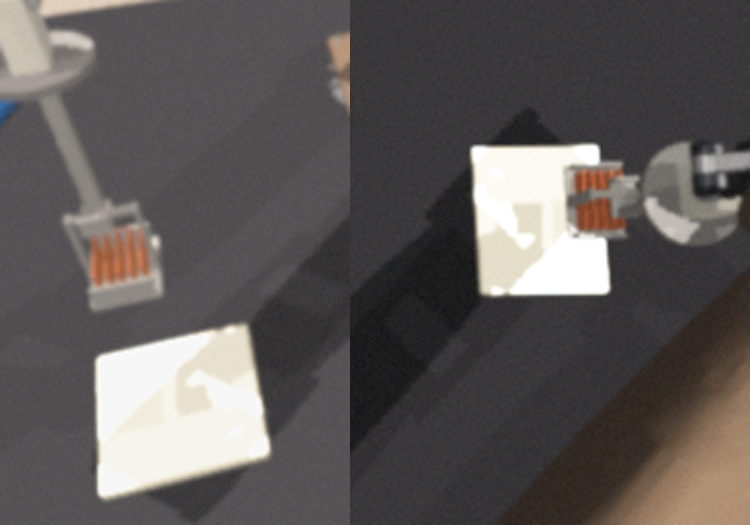

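The carrier hangs level above the tile. The tile corners in the scene view, (199,210), (207,262), (140,279) and (139,222), sit about 2 px (2–3 mm) from my estimate. I'll nudge to split the difference and lower.

Call:
step_arm:
  gripper: [1,1,1,1,1,1,1,1,1,1,1,1,1,1,1,1]
  linear:
    - [-0.0005,-0.0005,0.004]
    - [-0.001,-0.001,0.012]
    - [-0.0015,-0.001,0.023]
    - [-0.0015,-0.001,0.035]
    - [-0.0015,-0.001,0.047]
    - [-0.0015,-0.001,0.059]
    - [-0.0015,-0.001,0.071]
    - [-0.0015,-0.001,0.083]
    - [-0.0015,-0.001,0.095]
    - [-0.0015,-0.001,0.107]
    - [-0.0015,-0.001,0.117]
    - [-0.0015,-0.001,0.125]
    - [-0.0015,-0.001,0.131]
    - [-0.0015,-0.001,0.135]
    - [-0.0015,-0.001,0.137]
    - [-0.0015,-0.001,0.137]
  delta_rot:
    - [0,0,0]
    - [0,0,0]
    - [0,0,0]
    - [0,0,0]
    - [0,0,0]
    - [0,0,0]
    - [0,0,0]
    - [0,0,0]
    - [0,0,0]
    - [0,0,0]
    - [0,0,0]
    - [0,0,0]
    - [0,0,0]
    - [0,0,0]
    - [0,0,0]
    - [0,0,0]

```text
time: 16.68
eef_pos: [0.4579, -0.3095, 0.1945]
tcp_rot: [0.713, -0.701, 0.0, -0.0]
contact_force: [-0.1, 0.1, -3.8]
opening: 0.239
```

Call:
step_arm:
  gripper: [1,1,1,1,1,1,1,1,1,1,1,1]
  linear:
    - [0,0,0.001]
    - [0,0,0.002]
    - [0,0,0.003]
    - [0,0,0.004]
    - [0,0,0.005]
    - [0,0,0.006]
    - [0,0,0.007]
    - [0,0,0.008]
    - [0,0,0.009]
    - [0,0,0.01]
    - [0,0,0.012]
    - [0,0,0.012]
  delta_rot:
    - [0,0,0]
    - [0,0,0]
    - [0,0,0]
    - [0,0,0]
    - [0,0,0]
    - [0,0,0]
    - [0,0,0]
    - [0,0,0]
    - [0,0,0]
    - [0,0,0]
    - [0,0,0]
    - [0,0,0]

```text
time: 18.18
eef_pos: [0.4579, -0.3094, 0.1824]
tcp_rot: [0.713, -0.701, -0.0, -0.0]
contact_force: [-0.3, -0.9, -2.6]
opening: 0.238
```

```bash
python3 - <<'E'
from h import *
now()
E
```

```text
t 18.18 tcp [ 0.4579 -0.3094  0.1824] yaw 0.95 tilt [-0.0001  0.0001] F [-0.32 -0.89 -2.55] M [0.01 0.02 0.01] op 0.238
```

Call:
step_arm:
  gripper: [1,1,1,1,1,1,1,1,1]
  linear:
    - [0,0,0.0015]
    - [0,0,0.003]
    - [0,0,0.0045]
    - [0,0,0.006]
    - [0,0,0.008]
    - [0,0,0.01]
    - [0,0,0.012]
    - [0,0,0.014]
    - [0,0,0.014]
  delta_rot:
    - [0,0,0]
    - [0,0,0]
    - [0,0,0]
    - [0,0,0]
    - [0,0,0]
    - [0,0,0]
    - [0,0,0]
    - [0,0,0]
    - [0,0,0]

```text
time: 19.3
eef_pos: [0.4578, -0.3094, 0.1682]
tcp_rot: [0.713, -0.701, -0.0, 0.0]
contact_force: [-1.2, -0.4, -1.9]
opening: 0.24
```

```bash
python3 - <<'E'
from h import *
now()
S=cam("scene")
cv2.imwrite("pics/g5.png",cv2.resize(S["frame"][110:290,80:240],None,fx=3.3,fy=3.3,interpolation=2)[:,:,::-1])
now()
E
```

```text
t 19.30 tcp [ 0.4578 -0.3094  0.1682] yaw 0.95 tilt [-0.0003  0.0003] F [-1.2  -0.38 -1.87] M [-0.02  0.02 -0.01] op 0.240
t 19.35 tcp [ 0.4578 -0.3094  0.1683] yaw 0.95 tilt [-0.0002  0.0002] F [ 0.28  0.36 -1.26] M [ 0.01 -0.01 -0.06] op 0.238
```

View pics/g5.png

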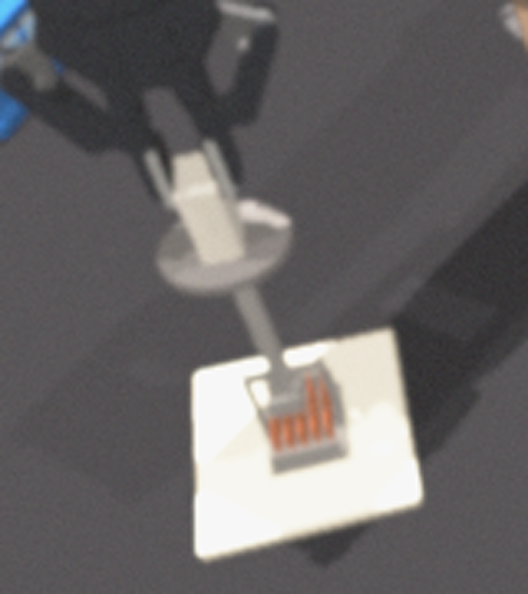

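The carrier stands flat on the tile with the hook slack. The base front edge spans about (275–345, 462) inside the tile's 195–420 in the crop. I'll back the hook out along -x, then lift.

Call:
step_arm:
  gripper: [1,1,1,1,1,1,1,1,1,1,1,1,1,1,1]
  linear:
    - [0,0.004,0]
    - [0,0.009,0]
    - [0,0.014,0]
    - [0,0.019,0]
    - [0,0.024,0]
    - [0,0.029,0]
    - [0,0.031,0]
    - [0,0.031,0]
    - [0,0.031,-0.01]
    - [0,0.031,-0.03]
    - [0,0.031,-0.06]
    - [0,0.031,-0.09]
    - [0,0.031,-0.12]
    - [0,0.031,-0.152]
    - [0,0.031,-0.152]
  delta_rot:
    - [0,0,0]
    - [0,0,0]
    - [0,0,0]
    - [0,0,0]
    - [0,0,0]
    - [0,0,0]
    - [0,0,0]
    - [0,0,0]
    - [0,0,0]
    - [0,0,0]
    - [0,0,0]
    - [0,0,0]
    - [0,0,0]
    - [0,0,0]
    - [0,0,0]

```text
time: 21.22
eef_pos: [0.4281, -0.3111, 0.3246]
tcp_rot: [0.713, -0.701, 0.004, 0.0]
contact_force: [-0.1, 0.2, -2.2]
opening: 0.237
```

```bash
python3 - <<'E'
from h import *
now()
plan((.427,-.3095,.320,1.),[(.52,0,.32,1.2),(.4715,.312,.32,1.5)])
E
```

```text
t 21.23 tcp [ 0.4281 -0.3111  0.3246] yaw 0.96 tilt [ 0.0053 -0.0057] F [-0.13  0.22 -2.19] M [-0.06  0.    0.02] op 0.237
[-0.3078, -0.0984, -0.0] [0.0, 0.0, -0.2] rows>=5.2
[-0.6206, -0.0553, -0.0] [0.0, 0.0, -0.5] rows>=10.0
```

Call:
step_arm:
  gripper: [1,1,1,1,1,1,1,1,1,1,1,1,1,1,1,1,1,1]
  linear:
    - [-0.02,-0.006,0]
    - [-0.06,-0.019,0]
    - [-0.1,-0.032,0]
    - [-0.145,-0.046,0]
    - [-0.19,-0.061,0]
    - [-0.235,-0.075,0]
    - [-0.275,-0.088,0]
    - [-0.308,-0.098,0]
    - [-0.35,-0.093,0]
    - [-0.395,-0.086,0]
    - [-0.44,-0.08,0]
    - [-0.485,-0.074,0]
    - [-0.53,-0.068,0]
    - [-0.57,-0.062,0]
    - [-0.6,-0.058,0]
    - [-0.6206,-0.0553,0]
    - [-0.6206,-0.0553,0]
    - [-0.6206,-0.0553,0]
  delta_rot:
    - [0,0,0]
    - [0,0,0]
    - [0,0,0]
    - [0,0,0]
    - [0,0,0]
    - [0,0,0]
    - [0,0,0]
    - [0,0,-0.2]
    - [0,0,-0.2]
    - [0,0,-0.3]
    - [0,0,-0.3]
    - [0,0,-0.4]
    - [0,0,-0.4]
    - [0,0,-0.5]
    - [0,0,-0.5]
    - [0,0,-0.5]
    - [0,0,-0.5]
    - [0,0,-0.5]

```text
time: 23.48
eef_pos: [0.4717, 0.3109, 0.3198]
tcp_rot: [0.716, -0.698, 0.0, 0.001]
contact_force: [0.0, -0.7, -1.4]
opening: 0.239
```

```bash
python3 - <<'E'
from h import *
now()
S=cam("scene");t=cam("top")
a=cv2.resize(S["frame"][60:220,380:500],None,fx=3,fy=3,interpolation=2)
b=cv2.resize(t["frame"][175:255,395:475],None,fx=4,fy=4,interpolation=2)
o=np.zeros((480,680,3),np.uint8);o[:,:360]=a;o[:320,360:]=b
cv2.imwrite("pics/g6.png",o[:,:,::-1])
s,r=tool();O=s["eef_pos"]+[0,0,-.126]
print(proj(S,[O+[.028,0,0],O+[-.004,0,0]]).round(1), proj(S,[[.4687,.3083,.14]]).round(1))
E
```

```text
t 23.48 tcp [0.4717 0.3109 0.3198] yaw 1.43 tilt [-0.0009 -0.001 ] F [ 0.01 -0.68 -1.38] M [ 0.02 -0.    0.02] op 0.239
[[457.2 122.5]
 [448.9 114.5]] [[441.9 136.1]]
```

View pics/g6.png

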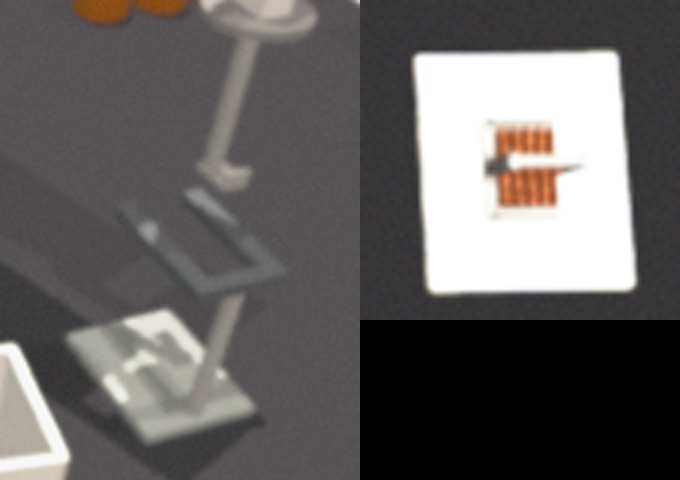

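The carrier stands in the middle of the tile: its centre is at about (523,168) in the crop and the tile's at (526,172). The hook is above the slot, so I'll lower the picker into the rest.

Call:
step_arm:
  gripper: [1,1,1,1,1,1,1,1,1,1,1,1,1]
  linear:
    - [0,0,0.01]
    - [0,0,0.03]
    - [0,0,0.05]
    - [0,0,0.07]
    - [0,0,0.09]
    - [0,0,0.11]
    - [0,0,0.128]
    - [0,0,0.142]
    - [0,0,0.152]
    - [0,0,0.159]
    - [0,0,0.163]
    - [0,0,0.165]
    - [0,0,0.165]
  delta_rot:
    - [0,0,0]
    - [0,0,0]
    - [0,0,0]
    - [0,0,0]
    - [0,0,0]
    - [0,0,0]
    - [0,0,0]
    - [0,0,0]
    - [0,0,0]
    - [0,0,0]
    - [0,0,0]
    - [0,0,0]
    - [0,0,0]

```text
time: 25.2
eef_pos: [0.4721, 0.3115, 0.1557]
tcp_rot: [0.716, -0.698, 0.0, -0.0]
contact_force: [0.2, 0.4, -0.6]
opening: 0.244
```

```bash
python3 - <<'E'
from h import *
now()
E
```

```text
t 25.20 tcp [0.4721 0.3115 0.1557] yaw 1.45 tilt [0.0005 0.0002] F [ 0.2   0.37 -0.62] M [ 0.04 -0.04  0.02] op 0.244
```

Call:
step_arm:
  gripper: [1,1,1]
  linear:
    - [0,0,0.0008]
    - [0,0,0.0012]
    - [0,0,0.0012]
  delta_rot:
    - [0,0,0]
    - [0,0,0]
    - [0,0,0]

```text
time: 25.58
eef_pos: [0.4719, 0.3115, 0.1543]
tcp_rot: [0.716, -0.698, 0.0, -0.0]
contact_force: [-0.4, 0.5, -1.4]
opening: 0.241
```

Call:
step_arm:
  gripper: [1,1,1,1]
  linear:
    - [0,0,0.0008]
    - [0,0,0.0016]
    - [0,0,0.0016]
    - [0,0,0.0016]
  delta_rot:
    - [0,0,0]
    - [0,0,0]
    - [0,0,0]
    - [0,0,0]

```text
time: 26.08
eef_pos: [0.472, 0.3115, 0.1542]
tcp_rot: [0.716, -0.698, 0.0, -0.0]
contact_force: [-2.7, -1.0, 5.9]
opening: 0.239
```

The disc is now seated, with +5.9 N upward. I'll open gradually and then rise.

Call:
step_arm:
  gripper: [0.4,0.2,0,-0.5,-1,-1,-1,-1,-1,-1,-1,-1]
  linear:
    - [0,0,-0.0008]
    - [0,0,-0.0008]
    - [0,0,-0.0008]
    - [0,0,-0.0008]
    - [0,0,-0.0008]
    - [0,0,-0.0008]
    - [0,0,-0.01]
    - [0,0,-0.03]
    - [0,0,-0.06]
    - [0,0,-0.1]
    - [0,0,-0.14]
    - [0,0,-0.14]
  delta_rot:
    - [0,0,0]
    - [0,0,0]
    - [0,0,0]
    - [0,0,0]
    - [0,0,0]
    - [0,0,0]
    - [0,0,0]
    - [0,0,0]
    - [0,0,0]
    - [0,0,0]
    - [0,0,0]
    - [0,0,0]

```text
time: 27.58
eef_pos: [0.474, 0.3125, 0.2995]
tcp_rot: [0.716, -0.698, 0.002, -0.005]
contact_force: [-0.4, 0.1, 0.2]
opening: 0.999
```

```bash
python3 - <<'E'
from h import *
now()
S=cam("scene");t=cam("top"); now()
a=cv2.resize(S["frame"][60:220,380:500],None,fx=3,fy=3,interpolation=2)
b=cv2.resize(S["frame"][180:300,110:230],None,fx=2.5,fy=2.5,interpolation=2)
o=np.zeros((480,660,3),np.uint8);o[:,:360]=a;o[:300,360:]=b
cv2.imwrite("pics/g7.png",o[:,:,::-1])
E
```

```text
t 27.57 tcp [0.474  0.3125 0.2995] yaw 1.46 tilt [0.0104 0.0045] F [-0.36  0.11  0.19] M [-0.    0.   -0.03] op 0.999
t 27.68 tcp [0.4721 0.3115 0.2939] yaw 1.45 tilt [0.0019 0.0008] F [-0.7   0.3   0.02] M [ 0.01 -0.01  0.04] op 0.997
```

View pics/g7.png

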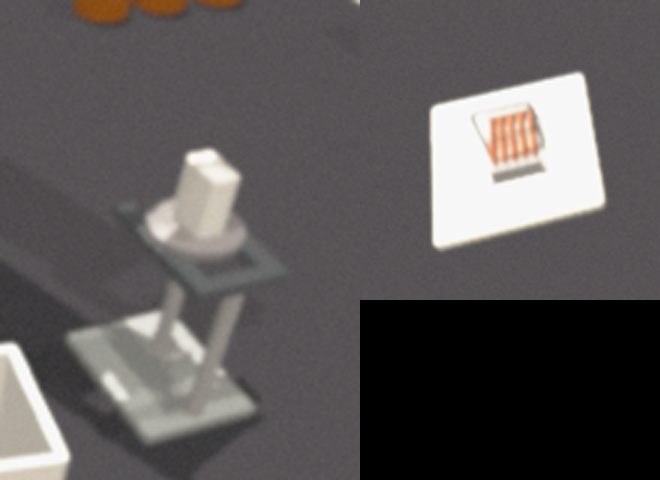

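The picker hangs upright in the fork, with its disc at about (197,228) in the crop. The gripper is clear and open, and the carrier stands upright in the middle of the tile, so I'm handing in.

```bash
python3 -c "
from plant import ctrl
print(ctrl.sign_off())"
```

```text
the job is handed in; nothing more can be done
None
```

The job is done and handed in at about 27.7 s of the 61 s allowed. With the hooked picker I lifted the strip carrier out of the middle well by its strap and set it on the tile. I then hung the picker back in its fork rest and let go.

**Last checks:**
- **Carrier:** it stands upright, and in the top view its centre is about 1 pixel (2–3 mm) from the tile's. The two cameras disagreed by 2–3 mm on where the tile is, so I aimed between them.
- **Picker:** it hangs upright with its disc on the prongs. The gripper is open and about 14 cm above where it let go, and the force reading is back to about zero.
- **Forces:** the highest reading at the end of a move was about 6 N, when the disc seated in the rest. The force readings are noisy by up to about 1 N, so I confirmed that the carrier was hooked and then set down from the pictures.

No check failed. I viewed 10 pictures.

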